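# Turn up the sunken trimmer of a bench power supply with its adjusting key

### The arm

A 6-joint arm with a two-finger parallel gripper is mounted at the origin on the work surface. World frame = base frame: x ahead of the robot, y to its left, z up, the work surface at z = 0. Lengths are in m, angles in rad, forces in N, time in s.
With the tool pointing down it reaches from about 0.3 to 0.875 m from the base axis. Payload 6.4 kg.
Tool frame: the origin (TCP) lies on the centre line of the jaws, within the pads' length; the fingertips stand 14 mm ahead of it and the grasp point (between the pads) lies 5 mm behind it; y points along the fingers, z is the direction in which the jaws open and shut, and the axes are right-handed (so a half turn about y gives the same grasp; the last joint's range is limited). The gripper opens to 88 mm and grips with 3 to 60 N. Pads are 18 mm wide; open, the fingers measure 123 mm over their backs; the gripper's body (75 mm by 187 mm) begins 45 mm behind the grasp point.
Start: joints at [0.988, 0.181, 1.607, -0, 1.354, -0.206], TCP at [0.212, 0.535, 0.253] pointing down, gripper open.
Joint ranges: [-2.99, 2.99], [-0.89, 2.07], [0.3, 2.58], [-1.14, 4.28], [0, 2.63], [-3.12, 3.12]. Speed limits (rad/s): [2.57, 2.57, 3.01, 3.14, 3.14, 3.14].

### API

Orientations are given as a unit quaternion [w, x, y, z].
In Python, from plant import env gives the robot as it stands. The module is installed in compiled form; this text tells all that it offers.
- The arm moves only by the tool move_arm, never from a script. Its argument "series" is a list of rows, each a list of 3 entries, a list of its own where there are three numbers: the turn, a rotation vector about the tool's x, y, z in degrees, then the shift along the tool's x, y, z in cm, then the finger opening in cm, from 0 to 8.81. A call has 1 to 8 rows; each row shifts and turns the pose as measured when the row begins, along the tool's axes as they then stand; what a row does not reach is not made up. A row lasts 1/12 s, in which the tool goes at most 41.7 mm and 7.16 degrees, less where a joint would pass 70% of its speed; a pose out of reach is approached as far as the arm can. A call with a gripper value outside its range is refused whole. The fingers move at their own pace and stop on an object; the grip force is fixed at half the most. Time passes only in rows, so rows that do not move let the fingers close. It gives the time, the measured TCP pose, the force and the opening at its end, in the units of the state.
- env.get_obs(): the state, without advancing time (a new reading comes with each control period).
- env.snapshot(name): name is "scene" or "top" or "wrist"; returns the picture (420x560x3 uint8, red, green, blue); there is no depth.
- env.calibration(name): a dict with "K" (3x3 intrinsics, pixels), "view" (4x4, takes a point from world to camera coordinates). Camera axes: x right, y up, looking along -z (the intrinsics and any distortion apply to the point x, -y, -z); pixel columns grow to the right and rows downward; lengths in m; the calibration is good to about 2 mm. A picture is of the moment at which its call begins: read the wrist's pose just before it. calibration takes no time and is no camera call; for the wrist camera it gives the pose at the moment of the call.
- env.finish_job(): hands the job in, once; it reports no verdict.
The state is a dict: "time_s": time; "joints": joint angles; "joint_velocities": joint speeds; "joint_efforts": joint torques, N m; "eef_pos": TCP position; "tcp_rot": TCP orientation; "ft_force": force on the tool from outside, world axes, zero at the start; "wrist_torque": the same for the moment, N m; "finger_gap": opening from 0.0 (shut) to 1.0 (fully open).
Only numpy, scipy, OpenCV 4.12 (cv2) and the standard library are available. Lean on these libraries where they do the work, as an engineer would, in place of code of your own. Each camera call takes 0.05 s, during which the arm holds its last target. There are 200 camera calls.

### The job

Take the adjusting key out of its wooden block, reach down with it through the guard hole in the power supply's cover, feel its blade gently into the slot of the trimmer sunk below and turn the trimmer clockwise (seen from above) until it comes up against its end stop, pressing with less than 12 N and not forcing it at the stop. Then lift the key out, put it back upright in its block, fully down on its flange, and let go. Leave the other things on the desk where they are.

Things in the scene. Friction and masses are not known exactly. Their poses are not given: they have to be found in the camera images.
- unit: Grey bench power supply with a bare aluminium cover, fixed: 150 (its x) by 200 (its y) by 74 mm high. Origin: centre of its underside; z up. Yaw within 20 degrees. Under the guard hole is a shaft 40 mm square; the trimmer sits in its middle and gives downwards on a stiff spring (12 N per mm, 3 mm travel): some 5 N of push is plenty.
- guard_hole (a point): Centre of the round 26 mm guard hole in the 6 mm thick cover, at the cover's top face (axes as unit). The trimmer below it on the same axis has a straight slot in its top: 6 mm wide, 4.5 mm deep, 24 mm long, open-ended. The slot's upper edge lies 12 to 36 mm below the cover's top face, different each time and not measured: find it by feel.
- trimmer (a joint): Trimmer angle (rad), growing clockwise seen from above, 0 to 1.8, the end stop; within 0.1 of it counts. Starts between 0.5 and 1.2. At 0 the slot runs along x of unit; at q it is turned clockwise from that by q; half a turn gives the same slot. Friction about 0.03 N m; it stays put. Twisting past about 0.08 N m is forcing it.
- key: Loose adjusting key, 70 g. Origin: centre of its grip; z up along the key. Grip: grey bar 34 (x) by 14 (y) mm, from 22 mm below to 16 mm above the origin. Under it a round flange 36 mm across, 4 mm thick, underside 26 mm below the origin; then a 9 mm round steel shank ending in a flat blade 20 wide (x), 3.5 thick (y), 11 mm high. Half a turn about z gives the same key.
- key_tip (a point): Centre of the lower end of the key's blade, on the key's axis, 88 mm below the origin of key (62 mm below the underside of the flange).
- stand: Wooden tool block 80 x 80 x 70 mm, fixed, with one upright round hole 26 mm in diameter and 66 mm deep in the middle of its top. Origin: centre of its underside; z up. The key stands in the hole with its flange flat on the block's top, its blade's end 8 mm above the desk.
- multimeter: Bystander: grey multimeter lying on the desk, 85 x 170 x 42 mm. Origin: centre of its underside.
- tape_roll: Bystander: white roll of tape lying flat, 72 mm across, 22 mm high. Origin: centre of its underside.
- battery_pack: Bystander: white battery pack, 55 x 90 x 22 mm. Origin: centre of its underside.

How it is judged:
By the outcome, as a careful person would: the job done as asked, in the order asked, and still so for the second after the job is handed in, with the robot touching nothing.
It also fails if it takes over 72 s, if anything falls off the work surface, if the arm or the gripper's body presses on something with over 40 N, if the wrist force passes 120 N, or if a joint passes its speed limit or range.

## Working session

There is one attempt and no reset: what is moved stays moved. The work goes in short steps, Python scripts to look and compute and a tool call to move; the robot and the scene stay as the last step left them, time stands still between calls to the robot, and variables do not carry over. Pictures are saved under pics/ and viewed, about 8 in all and at most 12, crops included, and the job is handed in when it is done.

Besides the shell and the picture viewer there is one more tool, called after "Emit:" by a JSON object that holds its "api" and its "payload". move_arm: Moves the arm, as the interface text tells. Its arguments: {"type":"object","properties":{"series":{"type":"array"}},"required":["series"]}

```bash
mkdir -p pics; cat > h.py <<'E'
import numpy as np, cv2
from plant import env
def snap(n,f):
    c=env.calibration(n); im=env.snapshot(n); cv2.imwrite(f'pics/{f}.png',im[:,:,::-1]); return c,im
def ray(c,u,v,z):
    K=np.array(c['K']);V=np.array(c['view']);d=np.array([(u-K[0,2])/K[0,0],-(v-K[1,2])/K[1,1],-1])
    R=V[:3,:3];o=-R.T@V[:3,3];w=R.T@d
    return o+w*(z-o[2])/w[2]
def proj(c,p):
    K=np.array(c['K']);V=np.array(c['view']);q=V[:3,:3]@np.array(p)+V[:3,3]
    q=np.array([q[0],-q[1],-q[2]]);r=K@q;return r[:2]/r[2]
E
python3 - <<'E'
from h import *
o=env.get_obs();print({k:np.round(v,4).tolist() for k,v in o.items()})
for n in("scene","top"):
    c,im=snap(n,n+'0');print(c.keys(),np.round(c['K'],1).tolist(),np.round(c['view'],3).tolist())
a=[cv2.imread(f'pics/{n}0.png') for n in('top','scene')]
cv2.imwrite('pics/top0b.png',cv2.resize(a[0],(784,588),interpolation=cv2.INTER_CUBIC))
E
```

```text
{'time_s': 0.0, 'joints': [0.9877, 0.1815, 1.608, 0.0, 1.3538, -0.2063], 'joint_velocities': [0.0004, 0.0, -0.001, -0.0013, -0.0006, 0.001], 'joint_efforts': [-0.0002, -43.3863, -34.1854, 0.0702, 0.0383, -0.0001], 'eef_pos': [0.2113, 0.5342, 0.2518], 'tcp_rot': [-0.694, 0.6952, -0.1327, 0.1322], 'ft_force': [0.0778, 0.3847, 0.7572], 'wrist_torque': [0.023, -0.0254, -0.0241], 'finger_gap': 1.0021}
dict_keys(['K', 'view']) [[533.0, 0.0, 275.0], [0.0, 533.0, 211.5], [0.0, 0.0, 1.0]] [[0.363, 0.932, -0.011, -0.234], [-0.491, 0.201, 0.848, 0.229], [0.792, -0.302, 0.53, -1.833], [0.0, 0.0, 0.0, 1.0]]
dict_keys(['K', 'view']) [[397.3, 0.0, 278.1], [0.0, 397.3, 198.4], [0.0, 0.0, 1.0]] [[-0.011, -1.0, 0.019, -0.01], [0.995, -0.01, 0.097, -0.638], [-0.096, 0.02, 0.995, -1.196], [0.0, 0.0, 0.0, 1.0]]
```

View pics/top0b.png

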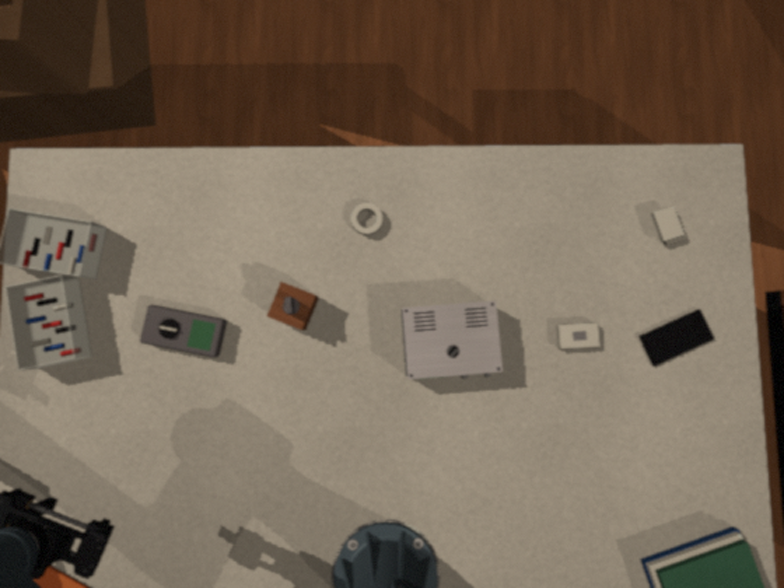

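The stand (with key) is near (292,306) of the 1.4x picture, the unit near (452,340), and its guard hole at (453,351). I'll enlarge both.

```bash
python3 - <<'E'
from h import *
a=cv2.imread('pics/top0.png');c=env.calibration('top')
A=cv2.resize(a[190:250,180:250],(525,450),interpolation=cv2.INTER_CUBIC)
A=cv2.resize(a[195:245,182:236],None,fx=7,fy=7,interpolation=cv2.INTER_CUBIC)
B=cv2.resize(a[210:275,282:364],None,fx=5,fy=5,interpolation=cv2.INTER_CUBIC)
o=np.zeros((360,800,3),np.uint8);o[:350,:378]=A;o[:325,385:795]=B;cv2.imwrite('pics/crop1.png',o)
print(ray(c,208,218.5,.12),ray(c,323.5,250.5,.074))
E
```

```text
[0.57368427 0.18442245 0.12      ] [ 0.47802487 -0.14821621  0.074     ]
```

View pics/crop1.png

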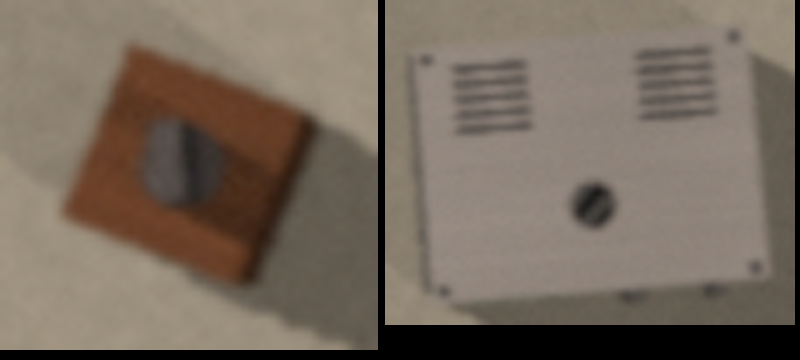

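```bash
cat >> h.py <<'E'
from scipy.spatial.transform import Rotation as Ro
def pose():
    o=env.get_obs();q=np.array(o['tcp_rot']);return np.array(o['eef_pos']),Ro.from_quat(np.r_[q[1:],q[0]]),o
def axes():
    p,R,o=pose();M=R.as_matrix();print('p',p.round(4),'x',M[:,0].round(4),'y',M[:,1].round(4),'z',M[:,2].round(4),'jaw yaw',np.degrees(np.arctan2(M[1,2],M[0,2])).round(2))
    print('t',round(o['time_s'],2),'F',np.round(o['ft_force'],2),'T',np.round(o['wrist_torque'],3),'gap',round(o['finger_gap'],3),'j',np.round(o['joints'],3))
def go(target,yaw=None):
    "remaining shift (cm, tool axes) and turn (deg, tool axes) to tool-down with jaw axis at yaw deg"
    p,R,o=pose();M=R.as_matrix()
    y=np.array([0,0,-1.]);a=np.arctan2(M[1,2],M[0,2]) if yaw is None else np.radians(yaw)
    z=np.array([np.cos(a),np.sin(a),0]);T=np.c_[np.cross(y,z),y,z]
    print('shift cm',(M.T@(np.array(target)-p)*100).round(2),'turn deg',np.degrees(Ro.from_matrix(M.T@T).as_rotvec()).round(2))
E
python3 - <<'E'
from h import *
axes();go([.574,.184,.25]);
c=env.calibration('wrist');V=np.array(c['view']);p,R,o=pose()
print(np.round(c['K'],1).tolist(),'cam in tool',R.inv().apply(-V[:3,:3].T@V[:3,3]-p),'look',R.inv().apply(-V[2,:3]))
E
```

```text
p [0.2113 0.5343 0.2519] x [ 9.298e-01 -3.680e-01 -3.000e-04] y [-9.0e-04 -1.3e-03 -1.0e+00] z [ 0.368   0.9298 -0.0015] jaw yaw 68.41
t 0.1 F [0.16 0.7  0.68] T [ 0.039 -0.004 -0.007] gap 0.999 j [ 0.988  0.181  1.608  0.     1.354 -0.206]
shift cm [ 46.62   0.2  -19.23] turn deg [ 0.09 -0.   -0.02]
[[311.7, 0.0, 282.7], [0.0, 311.7, 213.9], [0.0, 0.0, 1.0]] cam in tool [-0.07155405 -0.13076962  0.0006055 ] look [ 2.80026479e-01  9.59992264e-01 -1.58299046e-04]
```

Emit:
{"api": "move_arm", "payload": {"series": [[[0,0,0],[3.8,0,-1.55],8.8],[[0,0,0],[3.8,0,-1.55],8.8],[[0,0,0],[3.8,0,-1.55],8.8],[[0,0,0],[3.8,0,-1.55],8.8],[[0,0,0],[3.8,0,-1.55],8.8],[[0,0,0],[3.8,0,-1.55],8.8],[[0,0,0],[3.8,0,-1.55],8.8],[[0,0,0],[3.8,0,-1.55],8.8]]}}

```text
time_s: 0.77
eef_pos: [0.4473, 0.3061, 0.248]
tcp_rot: [-0.695, 0.697, -0.129, 0.125]
ft_force: [-0.4, -1.0, 0.2]
finger_gap: 0.997
```

```bash
python3 -c "
from h import *
axes();go([.574,.184,.25])"
```

```text
p [0.4473 0.3061 0.248 ] x [ 0.9357 -0.3527 -0.0055] y [-0.0066 -0.002  -1.    ] z [ 0.3527  0.9357 -0.0043] jaw yaw 69.35
t 0.77 F [-0.39 -0.98  0.21] T [ 0.025 -0.006 -0.044] gap 0.997 j [ 3.810e-01  1.160e-01  1.690e+00  1.000e-03  1.342e+00 -8.300e-01]
shift cm [16.16 -0.25 -6.96] turn deg [ 0.24 -0.   -0.31]
```

Emit:
{"api": "move_arm", "payload": {"series": [[[0,0,0],[3.8,0,-1.6],8.8],[[0,0,0],[3.8,0,-1.6],8.8],[[0,0,0],[3.8,0,-1.6],8.8],[[0,0,0],[3.8,0,-1.6],8.8],[[0,0,0],[2,0,-0.8],8.8],[[0,0,0],[0,0,0],8.8],[[0,0,0],[0,0,0],8.8]]}}

```text
time_s: 1.35
eef_pos: [0.5876, 0.1665, 0.2439]
tcp_rot: [-0.693, 0.697, -0.134, 0.127]
ft_force: [0.2, 1.6, -0.2]
finger_gap: 0.997
```

```bash
python3 -c "
from h import *
axes();go([.574,.184,.25])
c,im=snap('wrist','w1');print(proj(c,[.574,.184,.11]))
np.save('cw1.npy',c)
cv2.imwrite('pics/w1b.png',cv2.resize(im[:,:,::-1],(784,588),interpolation=cv2.INTER_CUBIC))"
```

```text
p [0.5876 0.1665 0.2439] x [ 0.9321 -0.3621 -0.0081] y [-0.0102 -0.0039 -0.9999] z [ 0.362   0.9321 -0.0073] jaw yaw 68.77
t 1.35 F [ 0.23  1.6  -0.19] T [ 0.024  0.039 -0.092] gap 0.997 j [ 0.084  0.274  1.514 -0.003  1.365 -1.116]
shift cm [-1.9  -0.61  1.13] turn deg [ 0.42 -0.   -0.46]
[296.30697274 187.78075077]
```

View pics/w1b.png

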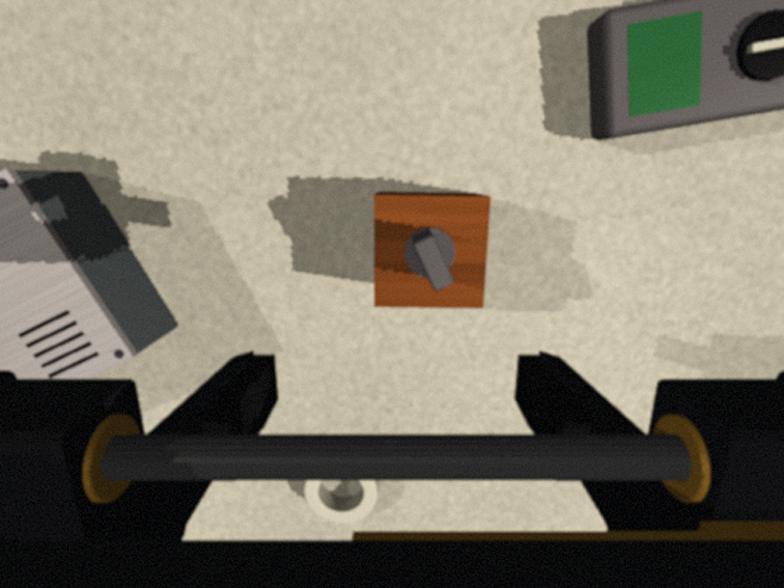

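The block is at about (432,250), the key's grip runs from (425,235) to (440,285), all in the 1.4x picture. I'll enlarge the key.

```bash
python3 -c "
from h import *
im=cv2.imread('pics/w1.png')
cv2.imwrite('pics/w1c.png',cv2.resize(im[130:225,255:360],None,fx=6,fy=6,interpolation=cv2.INTER_CUBIC))"
```

```text
(no output)
```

View pics/w1c.png

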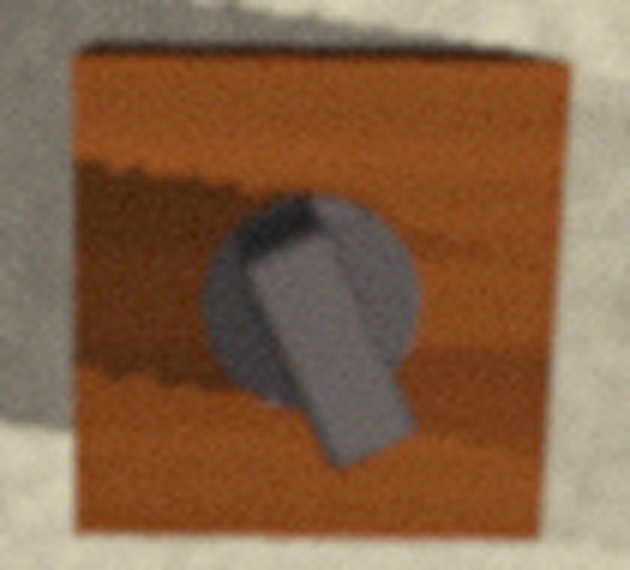

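```bash
python3 -c "
from h import *
c=np.load('cw1.npy',allow_pickle=True).item()
f=lambda u,v,z:ray(c,255+u/6-.4,130+v/6-.4,z)
g=np.array([f(*a,.112) for a in((250,268),(325,232),(415,428),(342,466))]);print(g.mean(0))
d=(g[3]+g[2]-g[0]-g[1])/2;w=(g[1]+g[2]-g[0]-g[3])/2;print('len',np.linalg.norm(d),'wid',np.linalg.norm(w),'dir deg',np.degrees(np.arctan2(d[1],d[0])),np.degrees(np.arctan2(w[1],w[0])))
print('flange',f(312,302,.074),'r',np.linalg.norm(f(205,302,.074)-f(419,302,.074)))
b=np.array([f(*a,.07) for a in((75,57),(570,65),(540,535),(77,532))]);print('block',b.mean(0),np.linalg.norm(b-np.roll(b,1,0),axis=1));e=b[3]-b[0];print(np.degrees(np.arctan2(e[1],e[0])))
m=g[:,:].mean(0);a=np.degrees(np.arctan2(d[1],d[0]))
for s in(90,-90):go([m[0],m[1],.16],a+s)
ct=env.calibration('top')
print('hole top',ray(ct,282+(594-385)/5-.4,210+205/5-.4,.074))
cs=[ray(ct,282+(u-385)/5-.4,210+v/5-.4,.074) for u,v in((412,50),(748,28),(770,275),(428,295))];print(np.array(cs).round(4))
"
```

```text
[0.57802817 0.1951182  0.112     ]
len 0.031647719416853445 wid 0.011738348092168381 dir deg 4.333015021360017 96.04940233202414
flange [0.57736019 0.19477586 0.074     ] r 0.03471553710034584
block [0.57881132 0.19507605 0.07      ] [0.07875659 0.07862047 0.07790267 0.07879366]
-21.792864548278885
shift cm [-1.82  8.38  2.37] turn deg [  0.33 -25.52  -0.55]
shift cm [-1.82  8.38  2.37] turn deg [  0.75 154.47   0.45]
hole top [ 0.4777361 -0.1479143  0.074    ]
[[ 0.5702 -0.0418  0.074 ]
 [ 0.5812 -0.2421  0.074 ]
 [ 0.4356 -0.2508  0.074 ]
 [ 0.4266 -0.0493  0.074 ]]
```

Emit:
{"api": "move_arm", "payload": {"series": [[[0.3,0,-0.5],[-0.5,2,0.6],8.8],[[0,-6.5,0],[-0.4,2,0.6],8.8],[[0,-6.5,0],[-0.3,2,0.7],8.8],[[0,-6.5,0],[0,1,0.3],8.8],[[0,-6.0,0],[0,0,0],8.8],[[0,0,0],[0,0,0],8.8]]}}

```text
time_s: 1.9
eef_pos: [0.5751, 0.2007, 0.1714]
tcp_rot: [-0.706, 0.706, 0.036, -0.037]
ft_force: [-0.2, 1.0, 0.6]
finger_gap: 1.0
```

```bash
python3 -c "
from h import *
axes();go([.578,.195,.094],95)"
```

```text
p [0.5751 0.2007 0.1714] x [ 0.9946  0.1037 -0.0014] y [-1.4e-03 -8.0e-04 -1.0e+00] z [-1.037e-01  9.946e-01 -6.000e-04] jaw yaw 95.95
t 1.9 F [-0.19  1.01  0.61] T [0.037 0.033 0.036] gap 1.0 j [ 1.410e-01  3.370e-01  1.587e+00 -1.000e-03  1.219e+00 -1.533e+00]
shift cm [ 0.24  7.74 -0.59] turn deg [ 0.04  0.95 -0.08]
```

Emit:
{"api": "move_arm", "payload": {"series": [[[0,0,0],[0.2,1.8,-0.5],6],[[0,0.5,0],[0,1.8,-0.1],5],[[0,0,0],[0,1.8,0],4],[[0,0,0],[0,1.2,0],4],[[0,0,0],[0,0.5,0],4],[[0,0,0],[0,0,0],4],[[0,0,0],[0,0,0],4]]}}

```text
time_s: 2.48
eef_pos: [0.5737, 0.2029, 0.1013]
tcp_rot: [0.707, -0.706, -0.032, 0.03]
ft_force: [0.2, -0.2, 0.4]
finger_gap: 0.493
```

```bash
python3 -c "
from h import *
axes();go([.578,.195,.0935],95)
c,im=snap('wrist','w2');cv2.imwrite('pics/w2c.png',cv2.resize(im[150:420,100:460],(720,540))[:,:,::-1])"
```

```text
p [0.5737 0.2029 0.1013] x [0.9962 0.0874 0.0019] y [ 0.0018  0.0011 -1.    ] z [-0.0874  0.9962  0.001 ] jaw yaw 95.02
t 2.48 F [ 0.15 -0.18  0.35] T [0.026 0.01  0.009] gap 0.493 j [ 1.450e-01  4.230e-01  1.629e+00  1.000e-03  1.087e+00 -1.514e+00]
shift cm [ 0.36  0.78 -0.82] turn deg [-0.06  0.02  0.11]
```

View pics/w2c.png

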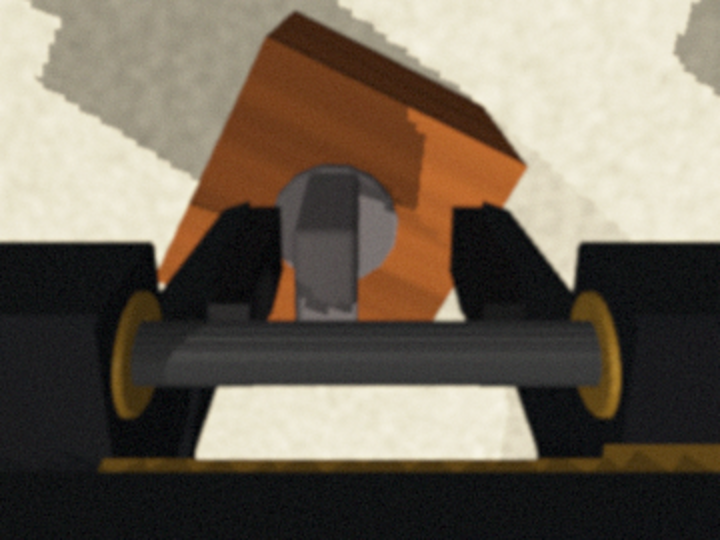

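The grip (centre about (327,260)) is square to the jaws but roughly 8-10 mm left of their centre (367). That agrees with the computed error.

Emit:
{"api": "move_arm", "payload": {"series": [[[0,0,0],[0.2,0,-0.4],4],[[0,0,0],[0.2,0,-0.4],4],[[0,0,0],[0,0,0],4],[[0,0,0],[0,0,0],4]]}}

```text
time_s: 2.87
eef_pos: [0.5812, 0.1948, 0.105]
tcp_rot: [0.707, -0.706, -0.033, 0.028]
ft_force: [0.1, -0.4, 0.2]
finger_gap: 0.453
```

```bash
python3 -c "
from h import *
axes();go([.578,.195,.0935],95)"
```

```text
p [0.5812 0.1948 0.105 ] x [0.9962 0.0868 0.0078] y [ 0.0077  0.0019 -1.    ] z [-0.0868  0.9962  0.0012] jaw yaw 94.98
t 2.87 F [ 0.06 -0.35  0.22] T [ 0.022  0.044 -0.001] gap 0.453 j [ 1.300e-01  4.230e-01  1.620e+00  1.000e-03  1.090e+00 -1.529e+00]
shift cm [-0.32  1.15  0.05] turn deg [-0.07 -0.02  0.45]
```

Emit:
{"api": "move_arm", "payload": {"series": [[[0,0,0.4],[-0.2,0.5,0],4],[[0,0,0],[0,0.4,0],4],[[0,0,0],[0,0.2,0],4],[[0,0,0],[0,0,0],4]]}}

```text
time_s: 3.2
eef_pos: [0.5799, 0.1941, 0.0939]
tcp_rot: [0.707, -0.706, -0.031, 0.03]
ft_force: [-0.4, -0.4, -1.3]
finger_gap: 0.453
```

```bash
python3 -c "
from h import *
axes();go([.578,.195,.0935],95)"
```

```text
p [0.5799 0.1941 0.0939] x [0.9963 0.0855 0.0019] y [ 0.0017  0.0015 -1.    ] z [-0.0855  0.9963  0.0013] jaw yaw 94.91
t 3.2 F [-0.41 -0.44 -1.26] T [ 0.045  0.013 -0.062] gap 0.453 j [ 1.290e-01  4.400e-01  1.624e+00  1.000e-03  1.076e+00 -1.529e+00]
shift cm [-0.18  0.04  0.11] turn deg [-0.07 -0.09  0.11]
```

Good. Close on the grip.

Emit:
{"api": "move_arm", "payload": {"series": [[[0,0,0],[-0.1,0,0.1],3],[[0,0,0],[0,0,0],2],[[0,0,0],[0,0,0],1.2],[[0,0,0],[0,0,0],1],[[0,0,0],[0,0,0],1],[[0,0,0],[0,0,0],1],[[0,0,0],[0,0,0],1],[[0,0,0],[0,0,0],1]]}}

```text
time_s: 3.87
eef_pos: [0.578, 0.1953, 0.093]
tcp_rot: [0.707, -0.706, -0.031, 0.03]
ft_force: [1.2, 0.0, -0.9]
finger_gap: 0.158
```

```bash
python3 -c "
from h import *
axes()"
```

```text
p [0.578  0.1953 0.093 ] x [9.963e-01 8.610e-02 3.000e-04] y [ 2.0e-04  1.2e-03 -1.0e+00] z [-0.0861  0.9963  0.0012] jaw yaw 94.94
t 3.87 F [ 1.2   0.05 -0.87] T [-0.    -0.023  0.049] gap 0.158 j [ 1.310e-01  4.390e-01  1.627e+00  1.000e-03  1.076e+00 -1.527e+00]
```

Emit:
{"api": "move_arm", "payload": {"series": [[[0,0,0],[0,-1,0],1],[[0,0,0],[0,-2,0],1],[[0,0,0],[0,-2,0],1],[[0,0,0],[0,-2,0],1],[[0,0,0],[0,-2,0],1],[[0,0,0],[0,-1.5,0],1],[[0,0,0],[0,0,0],1],[[0,0,0],[0,0,0],1]]}}

```text
time_s: 4.53
eef_pos: [0.5792, 0.1952, 0.2061]
tcp_rot: [0.707, -0.706, -0.032, 0.029]
ft_force: [-0.2, -0.4, -1.3]
finger_gap: 0.152
```

```bash
python3 -c "
from h import *
axes();go([.478,-.148,.20],60)"
```

```text
p [0.5792 0.1952 0.2061] x [0.9963 0.0856 0.005 ] y [ 0.0048  0.0021 -1.    ] z [-0.0856  0.9963  0.0017] jaw yaw 94.91
t 4.53 F [-0.16 -0.44 -1.28] T [ 0.044 -0.019 -0.013] gap 0.152 j [ 0.13   0.3    1.56   0.002  1.277 -1.526]
shift cm [-13.02   0.49 -33.33] turn deg [-0.18 34.91  0.25]
```

```bash
python3 -c "
from h import *
go([.534,-.181,.19],60)"
```

```text
shift cm [ -7.73   1.51 -37.1 ] turn deg [-0.18 34.91  0.25]
```

Emit:
{"api": "move_arm", "payload": {"series": [[[0,0,0.2],[-0.6,0,-2],1],[[0,4,0],[-1,0,-3.8],1],[[0,5,0],[-1.2,0,-3.8],1],[[0,5,0],[-1,0,-3.8],1],[[0,5,0],[-0.5,0,-3.8],1],[[0,5,0],[0,0,-3.8],1],[[0,5,0],[0.3,0,-3.8],1],[[0,5,0],[0.6,0,-3.8],1]]}}

```text
time_s: 5.2
eef_pos: [0.4971, -0.0886, 0.1979]
tcp_rot: [0.685, -0.682, 0.184, -0.179]
ft_force: [0.4, 0.2, -0.7]
finger_gap: 0.155
```

```bash
python3 -c "
from h import *
axes();go([.534,-.181,.19],60)"
```

```text
p [ 0.4971 -0.0886  0.1979] x [ 0.868  -0.4964 -0.0077] y [-0.0051  0.0066 -1.    ] z [0.4965 0.868  0.0032] jaw yaw 60.23
t 5.2 F [ 0.39  0.23 -0.69] T [-0.027 -0.012  0.018] gap 0.155 j [-0.414  0.086  1.83   0.004  1.233 -1.467]
shift cm [ 7.8   0.71 -6.19] turn deg [-0.18  0.23 -0.44]
```

Emit:
{"api": "move_arm", "payload": {"series": [[[0,0,-0.4],[3,0.2,-2],1],[[0,0,0],[2.5,0.2,-2],1],[[0,0,0],[1.5,0,-1],1],[[0,0,0],[0.2,0,0],1],[[0,0,0],[0,0,0],1]]}}

```text
time_s: 5.62
eef_pos: [0.5286, -0.1778, 0.1874]
tcp_rot: [0.683, -0.681, 0.19, -0.184]
ft_force: [-0.3, -0.7, -0.1]
finger_gap: 0.159
```

```bash
python3 -c "
from h import *
axes();go([.534,-.181,.19],60)
c,im=snap('wrist','w3');np.save('cw3.npy',c)
p=proj(c,[.478,-.148,.074]);print(p);u,v=p.astype(int)
im=im[:,:,::-1];a=cv2.resize(im,(392,294));x0,y0=u-32,max(v-32,0)
b=cv2.resize(im[y0:y0+64,x0:x0+64],(384,384),interpolation=cv2.INTER_CUBIC);o=np.zeros((390,790,3),np.uint8);o[:294,:392]=a;o[:384,400:784]=b;cv2.imwrite('pics/w3b.png',o);print(x0,y0)"
```

```text
p [ 0.5286 -0.1778  0.1874] x [ 0.8601 -0.5101 -0.0093] y [-0.0075  0.0056 -1.    ] z [0.5101 0.8601 0.001 ] jaw yaw 59.33
t 5.62 F [-0.3  -0.67 -0.1 ] T [-0.034  0.003 -0.045] gap 0.159 j [-5.380e-01  2.160e-01  1.705e+00  1.000e-03  1.230e+00 -1.574e+00]
shift cm [ 0.63 -0.27 -0.  ] turn deg [-0.06 -0.67 -0.53]
[281.34671867 142.05365878]
249 110
```

View pics/w3b.png

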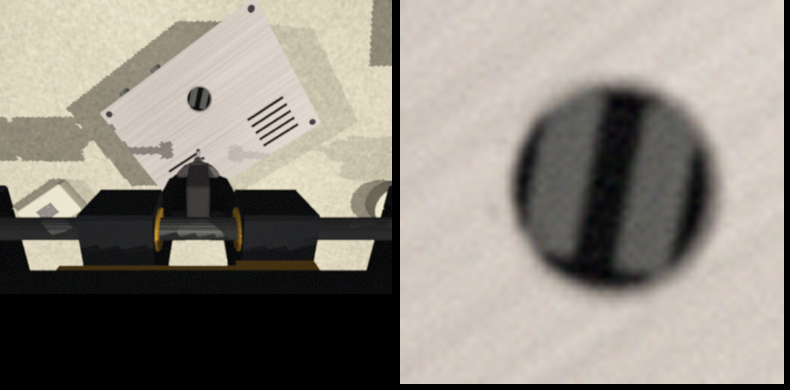

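```bash
python3 -c "
from h import *
c=np.load('cw3.npy',allow_pickle=True).item()
f=lambda u,v,z:ray(c,249+(u-400)/6-.4,110+v/6-.4,z)
print('hole',f(615,186,.074),'d',np.linalg.norm(f(513,186,.074)-f(717,186,.074)),np.linalg.norm(f(615,83,.074)-f(615,290,.074)))
for z in(.062,.05,.038):
  a,b=f(625,97,z),f(596,278,z);d=a-b;m=(a+b)/2;w=f(576,186,z)-f(645,186,z);print(z,m,np.degrees(np.arctan2(d[1],d[0])),np.linalg.norm(f(589,186,z)-f(633,186,z)))
h=f(615,186,.074)
# unit edge: corner screws in half-res picture*1.4286
s=[ray(c,u*1.4286,v*1.4286,.074) for u,v in((251,8),(109,114),(312,121))]
print(np.array(s).round(4),np.degrees(np.arctan2(*(s[0]-s[1])[[1,0]])))
"
```

```text
hole [ 0.47827367 -0.1454134   0.074     ] d 0.026023998152349202 0.02573815665431218
0.062 [ 0.47873933 -0.14632967  0.062     ] 140.00997550065205 0.00588811426953085
0.05 [ 0.47922602 -0.14656363  0.05      ] 140.009975500652 0.006163231580805703
0.038 [ 0.47971271 -0.14679758  0.038     ] 140.00997550065202 0.0064383488920805795
[[ 0.4297 -0.0572  0.074 ]
 [ 0.4416 -0.2403  0.074 ]
 [ 0.5644 -0.0488  0.074 ]] 93.72368468451286
```

```bash
python3 -c "
from h import *
go([.4783,-.1455,.175],50)"
```

```text
shift cm [-5.92  1.29  0.18] turn deg [-0.    9.37 -0.54]
```

Emit:
{"api": "move_arm", "payload": {"series": [[[0,0,-0.5],[-1.5,0,0],1],[[0,4,0],[-2,0,0.3],1],[[0,4,0],[-1.5,0.4,0.4],1],[[0,0,0],[-0.6,0.2,0.2],1],[[0,0,0],[0,0,0],1],[[0,0,0],[0,0,0],1]]}}

```text
time_s: 6.17
eef_pos: [0.4821, -0.1309, 0.1786]
tcp_rot: [0.669, -0.667, 0.234, -0.23]
ft_force: [-0.2, -0.5, -0.9]
finger_gap: 0.155
```

```bash
python3 -c "
from h import *
axes();go([.4783,-.1455,.175],50)"
```

```text
p [ 0.4821 -0.1309  0.1786] x [ 0.7843 -0.6204 -0.0065] y [-0.0044  0.0049 -1.    ] z [0.6204 0.7843 0.0011] jaw yaw 51.66
t 6.17 F [-0.18 -0.54 -0.9 ] T [-0.044 -0.011 -0.02 ] gap 0.155 j [-0.504  0.098  1.86   0.002  1.19  -1.407]
shift cm [ 0.61  0.35 -1.39] turn deg [-0.05  1.66 -0.37]
```

Emit:
{"api": "move_arm", "payload": {"series": [[[0,1.5,-0.3],[0.3,0,-0.7],1],[[0,0,0],[0.2,0,-0.6],1],[[0,0,0],[0,0,0],1],[[0,0,0],[0,0,0],1]]}}

```text
time_s: 6.5
eef_pos: [0.4791, -0.146, 0.1793]
tcp_rot: [0.665, -0.665, 0.239, -0.241]
ft_force: [-0.0, 0.7, -0.1]
finger_gap: 0.156
```

```bash
python3 -c "
from h import *
axes();go([.4783,-.1455,.175],50)"
```

```text
p [ 0.4791 -0.146   0.1793] x [ 0.7694 -0.6387  0.0014] y [ 1.7e-03 -2.0e-04 -1.0e+00] z [0.6387 0.7694 0.0009] jaw yaw 50.3
t 6.5 F [-0.02  0.74 -0.12] T [-0.026 -0.012  0.05 ] gap 0.156 j [-5.340e-01  9.600e-02  1.861e+00  1.000e-03  1.183e+00 -1.412e+00]
shift cm [-0.1   0.43 -0.02] turn deg [-0.05  0.3   0.08]
```

Instead of feeling over the whole 24 mm range, I'll take one oblique view to narrow down the slot depth by parallax.

Emit:
{"api": "move_arm", "payload": {"series": [[[0,0,0],[2,0,2.5],1],[[0,0,0],[2,0,2.5],1],[[0,0,0],[1.5,0,2],1],[[0,0,0],[0.5,0,0.8],1],[[0,0,0],[0,0,0],1],[[0,0,0],[0,0,0],1]]}}

```text
time_s: 7.0
eef_pos: [0.5791, -0.1269, 0.1783]
tcp_rot: [0.665, -0.665, 0.241, -0.242]
ft_force: [0.1, -0.1, -1.2]
finger_gap: 0.156
```

```bash
python3 -c "
from h import *
axes();go([.4783,-.1455,.175],50)
c,im=snap('wrist','w4');np.save('cw4.npy',c)
p=proj(c,[.4783,-.1455,.074]);print(p);u,v=p.astype(int)
im=im[:,:,::-1];a=cv2.resize(im,(392,294));x0,y0=u-32,max(v-32,0)
b=cv2.resize(im[y0:y0+64,x0:x0+64],(384,384),interpolation=cv2.INTER_CUBIC);o=np.zeros((390,790,3),np.uint8);o[:294,:392]=a;o[:384,400:784]=b;cv2.imwrite('pics/w4b.png',o);print(x0,y0)"
```

```text
p [ 0.5791 -0.1269  0.1783] x [ 0.7667 -0.642   0.001 ] y [ 1.1e-03 -2.0e-04 -1.0e+00] z [6.420e-01 7.667e-01 5.000e-04] jaw yaw 50.06
t 7.0 F [ 0.13 -0.12 -1.21] T [-0.008 -0.006  0.001] gap 0.156 j [-0.416  0.294  1.628  0.     1.219 -1.29 ]
shift cm [-6.53  0.32 -7.89] turn deg [-0.03  0.06  0.06]
[173.40876084 132.12458777]
141 100
```

View pics/w4b.png

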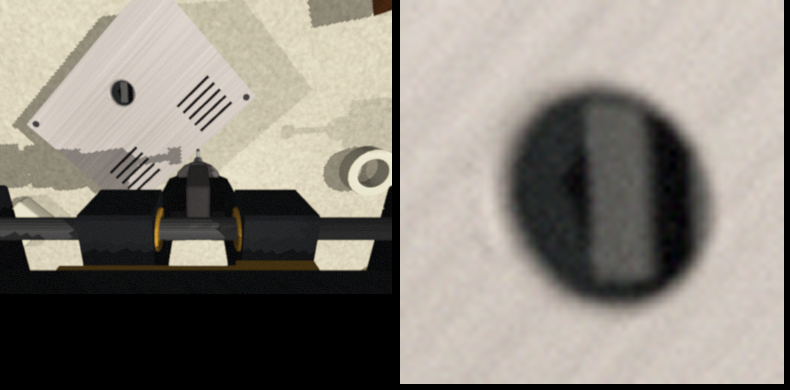

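```bash
python3 -c "
from h import *
c=np.load('cw3.npy',allow_pickle=True).item();d=np.load('cw4.npy',allow_pickle=True).item()
f=lambda u,v,z:ray(c,249+(u-400)/6-.4,110+v/6-.4,z)
g=lambda u,v,z:ray(d,141+(u-400)/6-.4,100+v/6-.4,z)
print('hole w4',g(607,193,.074))
n=np.array([.642,.767,0])
h3=f(615,186,.074);h4=g(607,193,.074)
for z in np.arange(.034,.066,.004):
  print(round(z,3),'slotL',(n@(f(589,186,z)-h3)*1e3).round(1),(n@(g(655,193,z)-h4)*1e3).round(1),'discL',(n@(f(529,186,z)-h3)*1e3).round(1),(n@(g(588,193,z)-h4)*1e3).round(1))
"
```

```text
hole w4 [ 0.47891481 -0.14437344  0.074     ]
0.034 slotL -3.3 -6.5 discL -12.1 -16.0
0.038 slotL -3.3 -5.3 discL -11.9 -14.7
0.042 slotL -3.3 -4.0 discL -11.8 -13.3
0.046 slotL -3.3 -2.8 discL -11.7 -11.9
0.05 slotL -3.3 -1.6 discL -11.6 -10.6
0.054 slotL -3.3 -0.3 discL -11.5 -9.2
0.058 slotL -3.3 0.9 discL -11.3 -7.8
0.062 slotL -3.3 2.1 discL -11.2 -6.4
```

Emit:
{"api": "move_arm", "payload": {"series": [[[0,0,0],[-2,0,-2.5],1],[[0,0,0],[-2,0,-2.5],1],[[0,0,0],[-1.5,0,-1.8],1],[[0,0,0],[-0.6,0,-0.7],1],[[0,0,0],[0,0,0],1],[[0,0,0],[0,0,0],1]]}}

```text
time_s: 7.55
eef_pos: [0.4754, -0.1468, 0.1763]
tcp_rot: [0.664, -0.664, 0.243, -0.242]
ft_force: [-0.2, -0.1, -1.4]
finger_gap: 0.154
```

```bash
python3 -c "
from h import *
axes();go([.4785,-.145,.165],50)"
```

```text
p [ 0.4754 -0.1468  0.1763] x [ 0.7649 -0.6442 -0.0023] y [-2.3e-03  9.0e-04 -1.0e+00] z [ 0.6442  0.7649 -0.0008] jaw yaw 49.9
t 7.55 F [-0.15 -0.12 -1.4 ] T [ 0.016  0.006 -0.074] gap 0.154 j [-0.538  0.095  1.869 -0.     1.181 -1.409]
shift cm [0.13 1.13 0.34] turn deg [ 0.05 -0.1  -0.13]
```

Emit:
{"api": "move_arm", "payload": {"series": [[[0,0,-0.1],[0.1,0.3,0.3],1],[[0,0,0],[0,0.4,0],1],[[0,0,0],[0,0.2,0],1],[[0,0,0],[0,0,0],1]]}}

```text
time_s: 7.88
eef_pos: [0.4799, -0.1455, 0.1672]
tcp_rot: [-0.664, 0.664, -0.242, 0.243]
ft_force: [-0.4, -0.0, -0.8]
finger_gap: 0.155
```

```bash
python3 -c "
from h import *
axes();go([.4785,-.145,.14],50)"
```

```text
p [ 0.4799 -0.1455  0.1672] x [ 0.7647 -0.6444  0.0021] y [ 0.0016 -0.0014 -1.    ] z [ 6.444e-01  7.647e-01 -1.000e-04] jaw yaw 49.88
t 7.88 F [-0.42 -0.04 -0.78] T [-0.048  0.01   0.029] gap 0.155 j [-0.531  0.113  1.869 -0.     1.157 -1.402]
shift cm [-0.15  2.72 -0.05] turn deg [ 0.   -0.12  0.12]
```

Emit:
{"api": "move_arm", "payload": {"series": [[[0,0,0],[-0.1,0.5,0],1],[[0,0,0],[0,0.7,0],1],[[0,0,0],[0,0.6,0],1],[[0,0,0],[0,0.3,0],1],[[0,0,0],[0,0,0],1]]}}

```text
time_s: 8.3
eef_pos: [0.4798, -0.144, 0.1428]
tcp_rot: [-0.664, 0.665, -0.242, 0.242]
ft_force: [0.4, 0.3, -1.0]
finger_gap: 0.158
```

```bash
python3 -c "
from h import *
axes();go([.4785,-.145,.13],50)"
```

```text
p [ 0.4798 -0.144   0.1428] x [ 7.658e-01 -6.430e-01  4.000e-04] y [ 2.e-04 -4.e-04 -1.e+00] z [ 6.430e-01  7.658e-01 -2.000e-04] jaw yaw 49.98
t 8.3 F [ 0.44  0.32 -0.97] T [0.013 0.017 0.023] gap 0.158 j [-0.529  0.148  1.886 -0.     1.107 -1.401]
shift cm [-0.04  1.28 -0.16] turn deg [ 0.01 -0.02  0.02]
```

Emit:
{"api": "move_arm", "payload": {"series": [[[0,0,0],[0,0.2,-0.15],1],[[0,0,0],[0,0.3,0],1],[[0,0,0],[0,0.2,0],1],[[0,0,0],[0,0,0],1]]}}

```text
time_s: 8.63
eef_pos: [0.4786, -0.1453, 0.1347]
tcp_rot: [-0.664, 0.664, -0.242, 0.242]
ft_force: [1.0, -0.1, -0.9]
finger_gap: 0.16
```

```bash
python3 -c "
from h import *
axes();go([.4785,-.145,.13],50)"
```

```text
p [ 0.4786 -0.1453  0.1347] x [ 7.658e-01 -6.431e-01 -4.000e-04] y [-5.e-04 -0.e+00 -1.e+00] z [ 6.431e-01  7.658e-01 -4.000e-04] jaw yaw 49.98
t 8.63 F [ 0.98 -0.07 -0.93] T [0.015 0.002 0.006] gap 0.16 j [-0.532  0.16   1.892 -0.     1.09  -1.404]
shift cm [-0.02  0.47  0.02] turn deg [ 0.02 -0.02 -0.02]
```

Well centred. From here I feel with small steps.

Emit:
{"api": "move_arm", "payload": {"series": [[[0,0,0],[0,0.1,0],1],[[0,0,0],[0,0.07,0],1],[[0,0,0],[0,0,0],1]]}}

```text
time_s: 8.88
eef_pos: [0.4787, -0.1455, 0.1331]
tcp_rot: [-0.664, 0.665, -0.242, 0.242]
ft_force: [-0.5, -1.3, -1.5]
finger_gap: 0.158
```

Emit:
{"api": "move_arm", "payload": {"series": [[[0,0,0],[0,0.08,0],1],[[0,0,0],[0,0,0],1]]}}

```text
time_s: 9.05
eef_pos: [0.4789, -0.1456, 0.1325]
tcp_rot: [-0.664, 0.665, -0.242, 0.242]
ft_force: [0.7, 0.6, -1.8]
finger_gap: 0.156
```

Emit:
{"api": "move_arm", "payload": {"series": [[[0,0,0],[0,0.08,0],1],[[0,0,0],[0,0,0],1]]}}

```text
time_s: 9.22
eef_pos: [0.479, -0.1456, 0.1319]
tcp_rot: [-0.664, 0.665, -0.242, 0.242]
ft_force: [0.2, 0.2, -1.2]
finger_gap: 0.158
```

```bash
python3 -c "
from h import *
axes();go([.4785,-.145,.126],50)"
```

```text
p [ 0.479  -0.1456  0.1319] x [ 0.7657 -0.6433  0.0012] y [ 8.e-04 -9.e-04 -1.e+00] z [ 6.433e-01  7.657e-01 -1.000e-04] jaw yaw 49.97
t 9.22 F [ 0.25  0.22 -1.23] T [-0.012 -0.019 -0.005] gap 0.158 j [-0.532  0.164  1.894 -0.     1.083 -1.404]
shift cm [-0.08  0.59  0.01] turn deg [ 0.01 -0.03  0.07]
```

Emit:
{"api": "move_arm", "payload": {"series": [[[0,0,0],[-0.05,0.1,0],1],[[0,0,0],[0,0,0],1]]}}

```text
time_s: 9.38
eef_pos: [0.4787, -0.1453, 0.1309]
tcp_rot: [-0.664, 0.665, -0.242, 0.243]
ft_force: [-0.8, 0.1, -1.0]
finger_gap: 0.158
```

Emit:
{"api": "move_arm", "payload": {"series": [[[0,0,0],[0,0.1,0],1],[[0,0,0],[0,0,0],1]]}}

```text
time_s: 9.55
eef_pos: [0.4789, -0.1454, 0.13]
tcp_rot: [-0.664, 0.665, -0.241, 0.243]
ft_force: [0.2, -0.2, 0.7]
finger_gap: 0.159
```

Emit:
{"api": "move_arm", "payload": {"series": [[[0,0,0],[0,0.06,0],1],[[0,0,0],[0,0,0],1]]}}

```text
time_s: 9.72
eef_pos: [0.4791, -0.1455, 0.1297]
tcp_rot: [-0.664, 0.665, -0.241, 0.243]
ft_force: [-1.2, 0.5, 1.0]
finger_gap: 0.158
```

Emit:
{"api": "move_arm", "payload": {"series": [[[0,0,0],[0,0.06,0],1],[[0,0,0],[0,0,0],1]]}}

```text
time_s: 9.88
eef_pos: [0.4792, -0.1456, 0.1295]
tcp_rot: [-0.664, 0.665, -0.241, 0.243]
ft_force: [-0.4, 0.9, 1.7]
finger_gap: 0.156
```

```bash
python3 -c "
from h import *
axes();go([.4785,-.145,.126],50)"
```

```text
p [ 0.4792 -0.1456  0.1295] x [ 0.7658 -0.6431  0.0025] y [ 0.0019 -0.0016 -1.    ] z [0.6431 0.7658 0.    ] jaw yaw 49.98
t 9.88 F [-0.38  0.93  1.73] T [ 0.141  0.283 -0.032] gap 0.156 j [-0.532  0.167  1.896 -0.     1.076 -1.404]
shift cm [-0.09  0.35 -0.  ] turn deg [-0.   -0.02  0.14]
```

Emit:
{"api": "move_arm", "payload": {"series": [[[0,0,0],[-0.05,0,0.1],1],[[0,0,0],[0,0,0.1],1],[[0,0,0],[0,0,0],1]]}}

```text
time_s: 10.13
eef_pos: [0.4801, -0.1443, 0.1299]
tcp_rot: [-0.664, 0.665, -0.241, 0.243]
ft_force: [-0.5, -1.2, 2.5]
finger_gap: 0.157
```

```bash
python3 -c "
from h import *
axes();go([.4785,-.145,.126],50)"
```

```text
p [ 0.4801 -0.1443  0.1299] x [ 0.7659 -0.6429  0.0034] y [ 0.0018 -0.0032 -1.    ] z [ 0.6429  0.7659 -0.0013] jaw yaw 49.99
t 10.13 F [-0.45 -1.23  2.47] T [-0.07   0.244 -0.061] gap 0.157 j [-0.528  0.168  1.894 -0.002  1.076 -1.4  ]
shift cm [-0.08  0.39 -0.15] turn deg [ 0.08 -0.01  0.2 ]
```

Emit:
{"api": "move_arm", "payload": {"series": [[[0,0,0.2],[0,0,0.1],1],[[0,0,0],[0,0,0.1],1],[[0,0,0],[0,0,0],1]]}}

```text
time_s: 10.38
eef_pos: [0.4815, -0.143, 0.1299]
tcp_rot: [-0.664, 0.665, -0.242, 0.242]
ft_force: [-1.3, -0.5, 1.8]
finger_gap: 0.155
```

```bash
python3 -c "
from h import *
axes();go([.4785,-.145,.126],50)"
```

```text
p [ 0.4815 -0.143   0.1299] x [ 7.659e-01 -6.430e-01  2.000e-04] y [-0.0011 -0.0015 -1.    ] z [ 0.643   0.7659 -0.0018] jaw yaw 49.99
t 10.38 F [-1.28 -0.53  1.77] T [-0.24   0.193  0.047] gap 0.155 j [-0.524  0.172  1.889 -0.002  1.08  -1.396]
shift cm [-0.1   0.39 -0.35] turn deg [ 0.11 -0.01  0.01]
```

Sliding freely sideways means the blade rests on the trimmer's face, so the slot lies the other way. I'll sweep back with light pressure.

Emit:
{"api": "move_arm", "payload": {"series": [[[0,0,0],[0,0,-0.15],1],[[0,0,0],[0,0,-0.15],1],[[0,0,0],[0,0.02,-0.15],1],[[0,0,0],[0,0.02,-0.1],1],[[0,0,0],[0,0.02,0],1]]}}

```text
time_s: 10.8
eef_pos: [0.4791, -0.1463, 0.1296]
tcp_rot: [0.665, -0.664, 0.241, -0.243]
ft_force: [-0.1, -0.0, 1.6]
finger_gap: 0.154
```

```bash
python3 -c "
from h import *
axes();go([.4785,-.145,.126],50)"
```

```text
p [ 0.4791 -0.1463  0.1296] x [ 0.7657 -0.6432  0.0012] y [ 0.0024  0.001  -1.    ] z [0.6432 0.7657 0.0023] jaw yaw 49.97
t 10.8 F [-0.08 -0.03  1.58] T [ 0.051 -0.032 -0.014] gap 0.154 j [-0.535  0.168  1.895  0.002  1.077 -1.408]
shift cm [-0.13  0.36  0.05] turn deg [-0.13 -0.03  0.07]
```

Emit:
{"api": "move_arm", "payload": {"series": [[[-0.1,0,0],[-0.05,0.02,-0.08],1],[[0,0,0],[0,0.03,0],1]]}}

```text
time_s: 10.97
eef_pos: [0.4775, -0.1467, 0.1285]
tcp_rot: [-0.664, 0.665, -0.242, 0.242]
ft_force: [-0.7, 0.9, -0.2]
finger_gap: 0.157
```

Emit:
{"api": "move_arm", "payload": {"series": [[[0,0,0],[0,0.08,0],1],[[0,0,0],[0,0,0],1]]}}

```text
time_s: 11.13
eef_pos: [0.4768, -0.1466, 0.127]
tcp_rot: [-0.664, 0.665, -0.243, 0.242]
ft_force: [0.1, 0.9, -1.1]
finger_gap: 0.158
```

```bash
python3 -c "
from h import *
axes();go([.4785,-.145,.126],50)"
```

```text
p [ 0.4768 -0.1466  0.127 ] x [ 0.7657 -0.6432 -0.0011] y [-1.7e-03 -3.0e-04 -1.0e+00] z [ 0.6432  0.7657 -0.0013] jaw yaw 49.97
t 11.13 F [ 0.11  0.86 -1.12] T [-0.015 -0.051 -0.039] gap 0.158 j [-5.360e-01  1.700e-01  1.899e+00 -1.000e-03  1.074e+00 -1.408e+00]
shift cm [0.03 0.09 0.24] turn deg [ 0.08 -0.03 -0.06]
```

In the slot, 3 mm deep and with no load. A little further to touch the bottom lightly.

Emit:
{"api": "move_arm", "payload": {"series": [[[0,0,0],[0,0.08,0],1],[[0,0,0],[0,0,0],1]]}}

```text
time_s: 11.3
eef_pos: [0.4765, -0.1465, 0.1257]
tcp_rot: [-0.664, 0.665, -0.243, 0.241]
ft_force: [-0.4, 0.3, -1.0]
finger_gap: 0.16
```

```bash
python3 -c "
from h import *
axes()"
```

```text
p [ 0.4765 -0.1465  0.1257] x [ 0.7656 -0.6434 -0.0018] y [-2.3e-03  1.0e-04 -1.0e+00] z [ 0.6434  0.7656 -0.0014] jaw yaw 49.96
t 11.3 F [-0.4   0.26 -0.95] T [ 0.057 -0.045 -0.063] gap 0.16 j [-5.360e-01  1.720e-01  1.900e+00 -1.000e-03  1.072e+00 -1.408e+00]
```

Emit:
{"api": "move_arm", "payload": {"series": [[[0,3,0],[0,0,0],1],[[0,5,0],[0,0,0],1],[[0,5,0],[0,0,0],1],[[0,3,0],[0,0,0],1],[[0,0,0],[0,0,0],1]]}}

```text
time_s: 11.72
eef_pos: [0.4772, -0.1461, 0.1256]
tcp_rot: [0.622, -0.622, 0.337, -0.336]
ft_force: [0.1, 0.3, -0.3]
finger_gap: 0.157
```

```bash
cat >> h.py <<'E'
def avg(n=8):
    T=[];F=[]
    for i in range(n):
        o=env.get_obs();T.append(o['wrist_torque']);F.append(o['ft_force']);env.snapshot('wrist')
    print('avg F',np.mean(F,0).round(2),'T',np.mean(T,0).round(4),'std',np.std(T,0).round(3))
E
python3 -c "
from h import *
axes();avg();axes()"
```

```text
p [ 0.4772 -0.1461  0.1256] x [ 0.548  -0.8365 -0.0012] y [-8.e-04  9.e-04 -1.e+00] z [ 8.365e-01  5.480e-01 -2.000e-04] jaw yaw 33.23
t 11.72 F [ 0.07  0.32 -0.34] T [ 0.009 -0.014  0.051] gap 0.157 j [-0.536  0.172  1.9    0.     1.071 -1.116]
avg F [ 0.19  0.5  -0.63] T [ 0.0559 -0.0516  0.0394] std [0.029 0.021 0.024]
p [ 0.4771 -0.1462  0.1256] x [ 0.5501 -0.8351 -0.0012] y [-9.e-04  8.e-04 -1.e+00] z [ 8.351e-01  5.501e-01 -3.000e-04] jaw yaw 33.37
t 12.12 F [-0.05  1.25 -1.65] T [ 0.085 -0.035  0.012] gap 0.158 j [-0.536  0.172  1.9    0.     1.071 -1.118]
```

Emit:
{"api": "move_arm", "payload": {"series": [[[0,3,0],[0,0,0],1],[[0,5,0],[0,0,0],1],[[0,5,0],[0,0,0],1],[[0,5,0],[0,0,0],1],[[0,5,0],[0,0,0],1],[[0,5,0],[0,0,0],1],[[0,3,0],[0,0,0],1],[[0,0,0],[0,0,0],1]]}}

```text
time_s: 12.78
eef_pos: [0.4775, -0.146, 0.1257]
tcp_rot: [0.505, -0.504, 0.496, -0.495]
ft_force: [0.6, -0.1, -0.2]
finger_gap: 0.153
```

```bash
python3 -c "
from h import *
axes();avg();axes()"
```

```text
p [ 0.4775 -0.146   0.1257] x [ 0.0186 -0.9998 -0.0012] y [ 1.0e-04  1.2e-03 -1.0e+00] z [9.998e-01 1.860e-02 1.000e-04] jaw yaw 1.07
t 12.78 F [ 0.57 -0.08 -0.2 ] T [ 0.054 -0.034 -0.026] gap 0.153 j [-5.350e-01  1.720e-01  1.899e+00  1.000e-03  1.071e+00 -5.550e-01]
avg F [ 0.68  0.5  -0.5 ] T [ 0.0418 -0.0387  0.0269] std [0.033 0.018 0.028]
p [ 0.4775 -0.146   0.1256] x [ 0.021  -0.9998 -0.0012] y [ 0.      0.0012 -1.    ] z [9.998e-01 2.100e-02 1.000e-04] jaw yaw 1.2
t 13.18 F [-0.22  0.38 -0.93] T [ 0.106 -0.011  0.034] gap 0.158 j [-5.350e-01  1.720e-01  1.900e+00  1.000e-03  1.071e+00 -5.570e-01]
```

Emit:
{"api": "move_arm", "payload": {"series": [[[0,3,0],[0,0,0],1],[[0,4,0],[0,0,0],1],[[0,4,0],[0,0,0],1],[[0,2,0],[0,0,0],1],[[0,0,0],[0,0,0],1]]}}

```text
time_s: 13.6
eef_pos: [0.4777, -0.1459, 0.1257]
tcp_rot: [0.444, -0.443, 0.551, -0.55]
ft_force: [1.6, 0.3, -1.5]
finger_gap: 0.156
```

```bash
python3 -c "
from h import *
axes();avg(12);axes()"
```

```text
p [ 0.4777 -0.1459  0.1257] x [-0.2124 -0.9772 -0.0012] y [ 5.0e-04  1.1e-03 -1.0e+00] z [ 9.772e-01 -2.124e-01  2.000e-04] jaw yaw -12.26
t 13.6 F [ 1.59  0.31 -1.5 ] T [ 0.095 -0.057  0.093] gap 0.156 j [-5.350e-01  1.720e-01  1.899e+00  1.000e-03  1.070e+00 -3.220e-01]
avg F [ 0.76  0.65 -1.11] T [ 0.0503 -0.0867  0.0238] std [0.025 0.032 0.033]
p [ 0.4777 -0.146   0.1257] x [-0.2112 -0.9774 -0.0012] y [ 5.0e-04  1.1e-03 -1.0e+00] z [ 9.774e-01 -2.112e-01  2.000e-04] jaw yaw -12.19
t 14.2 F [ 1.25 -0.13 -0.45] T [ 0.06  -0.046  0.052] gap 0.161 j [-5.350e-01  1.720e-01  1.899e+00  1.000e-03  1.070e+00 -3.230e-01]
```

Emit:
{"api": "move_arm", "payload": {"series": [[[0,2,0],[0,0,0],1],[[0,0,0],[0,0,0],1]]}}

```text
time_s: 14.37
eef_pos: [0.4776, -0.1459, 0.1257]
tcp_rot: [0.435, -0.434, 0.558, -0.558]
ft_force: [0.9, 0.5, -0.1]
finger_gap: 0.155
```

```bash
python3 -c "
from h import *
avg(12);axes()"
```

```text
avg F [ 0.89  0.43 -1.12] T [ 0.041  -0.08    0.0094] std [0.024 0.03  0.016]
p [ 0.4776 -0.1459  0.1257] x [-0.2449 -0.9695 -0.0012] y [ 4.0e-04  1.1e-03 -1.0e+00] z [ 9.695e-01 -2.449e-01  1.000e-04] jaw yaw -14.18
t 14.97 F [ 1.07  1.13 -0.68] T [ 0.069 -0.067  0.034] gap 0.156 j [-5.350e-01  1.720e-01  1.899e+00  1.000e-03  1.070e+00 -2.890e-01]
```

Emit:
{"api": "move_arm", "payload": {"series": [[[0,2,0],[0,0,0],1],[[0,0,0],[0,0,0],1]]}}

```text
time_s: 15.13
eef_pos: [0.4777, -0.146, 0.1257]
tcp_rot: [0.425, -0.424, 0.566, -0.565]
ft_force: [-0.1, 0.6, -1.2]
finger_gap: 0.156
```

```bash
python3 -c "
from h import *
avg(12);axes()"
```

```text
avg F [ 0.93  0.51 -0.99] T [ 0.0467 -0.0841  0.0108] std [0.039 0.022 0.032]
p [ 0.4777 -0.146   0.1257] x [-0.2783 -0.9605 -0.0012] y [ 6.0e-04  1.1e-03 -1.0e+00] z [ 9.605e-01 -2.783e-01  2.000e-04] jaw yaw -16.16
t 15.73 F [ 0.67  0.8  -0.61] T [ 0.031 -0.051  0.045] gap 0.151 j [-5.350e-01  1.720e-01  1.899e+00  1.000e-03  1.070e+00 -2.540e-01]
```

Emit:
{"api": "move_arm", "payload": {"series": [[[0,1.2,0],[0,0,0],1],[[0,0,0],[0,0,0],1]]}}

```text
time_s: 15.9
eef_pos: [0.4777, -0.146, 0.1257]
tcp_rot: [0.419, -0.418, 0.57, -0.57]
ft_force: [0.6, 0.4, -0.3]
finger_gap: 0.157
```

```bash
python3 -c "
from h import *
avg(12);axes()"
```

```text
avg F [ 0.71  0.59 -0.95] T [ 0.0377 -0.0837  0.0234] std [0.027 0.032 0.031]
p [ 0.4777 -0.146   0.1257] x [-0.2987 -0.9543 -0.0012] y [ 6.0e-04  1.1e-03 -1.0e+00] z [ 9.543e-01 -2.987e-01  2.000e-04] jaw yaw -17.38
t 16.5 F [ 0.46  0.06 -2.11] T [ 0.056 -0.046  0.048] gap 0.156 j [-5.350e-01  1.720e-01  1.899e+00  1.000e-03  1.070e+00 -2.330e-01]
```

Emit:
{"api": "move_arm", "payload": {"series": [[[0,1,0],[0,0,0],1],[[0,0,0],[0,0,0],1]]}}

```text
time_s: 16.67
eef_pos: [0.4777, -0.146, 0.1257]
tcp_rot: [0.414, -0.413, 0.574, -0.574]
ft_force: [0.9, 1.1, -0.9]
finger_gap: 0.155
```

```bash
python3 -c "
from h import *
avg(12);axes()"
```

```text
avg F [ 0.72  0.76 -1.06] T [ 0.0575 -0.106   0.0115] std [0.029 0.034 0.033]
p [ 0.4777 -0.146   0.1257] x [-0.3156 -0.9489 -0.0012] y [ 6.0e-04  1.1e-03 -1.0e+00] z [ 9.489e-01 -3.156e-01  2.000e-04] jaw yaw -18.4
t 17.27 F [ 0.45 -0.21 -1.18] T [ 0.015 -0.084  0.055] gap 0.157 j [-5.350e-01  1.720e-01  1.899e+00  1.000e-03  1.070e+00 -2.150e-01]
```

Emit:
{"api": "move_arm", "payload": {"series": [[[0,1.2,0],[0,0,0],1],[[0,0,0],[0,0,0],1]]}}

```text
time_s: 17.43
eef_pos: [0.4777, -0.146, 0.1257]
tcp_rot: [0.407, -0.407, 0.578, -0.578]
ft_force: [0.6, 0.1, -0.8]
finger_gap: 0.154
```

```bash
python3 -c "
from h import *
avg(12);axes()"
```

```text
avg F [ 0.48  0.45 -1.27] T [ 0.0702 -0.0951  0.0727] std [0.021 0.028 0.021]
p [ 0.4777 -0.146   0.1257] x [-0.3358 -0.9419 -0.0012] y [ 6.0e-04  1.1e-03 -1.0e+00] z [ 9.419e-01 -3.358e-01  2.000e-04] jaw yaw -19.62
t 18.03 F [ 0.5   0.67 -0.66] T [ 0.068 -0.081  0.046] gap 0.157 j [-5.350e-01  1.720e-01  1.899e+00  1.000e-03  1.070e+00 -1.940e-01]
```

Torque steps up to about 0.07 N m, so this is the end stop. Back off 4° within the slack, then lift straight out.

Emit:
{"api": "move_arm", "payload": {"series": [[[0,-4,0],[0,0,0],1],[[0,0,0],[0,0,0],1],[[0,0,0],[0,-0.3,0],1],[[0,0,0],[0,-0.6,0],1],[[0,0,0],[0,-1,0],1],[[0,0,0],[0,-1.5,0],1],[[0,0,0],[0,-1.5,0],1],[[0,0,0],[0,-1,0],1]]}}

```text
time_s: 18.7
eef_pos: [0.4755, -0.1456, 0.1871]
tcp_rot: [0.425, -0.427, 0.567, -0.562]
ft_force: [-0.0, 0.5, -0.6]
finger_gap: 0.152
```

Emit:
{"api": "move_arm", "payload": {"series": [[[0,0,0],[0,-1,0],1],[[0,0,0],[0,-0.5,0],1],[[0,0,0],[0,0,0],1]]}}

```text
time_s: 18.95
eef_pos: [0.4769, -0.1465, 0.2074]
tcp_rot: [0.425, -0.426, 0.565, -0.565]
ft_force: [0.5, 0.1, -1.0]
finger_gap: 0.156
```

```bash
python3 -c "
from h import *
axes();avg(4);M=pose()[1].as_matrix();t=np.array([.478,-.146,.185])+.065*M[:,0];t[2]=.19;print(t);go(t)"
```

```text
p [ 0.4769 -0.1465  0.2074] x [-2.761e-01 -9.611e-01  2.000e-04] y [-6.e-04 -0.e+00 -1.e+00] z [ 9.611e-01 -2.761e-01 -6.000e-04] jaw yaw -16.03
t 18.95 F [ 0.48  0.05 -1.02] T [-0.066  0.019 -0.001] gap 0.156 j [-0.536  0.057  1.84  -0.     1.245 -0.256]
avg F [ 0.01  0.08 -1.14] T [-0.049   0.0761 -0.0003] std [0.029 0.041 0.031]
[ 0.46006206 -0.20847581  0.19      ]
shift cm [6.45 1.5  0.21] turn deg [ 0.24 -0.   -0.05]
```

Check the trimmer visually from above.

Emit:
{"api": "move_arm", "payload": {"series": [[[0,0,0],[2.5,0.5,0],1],[[0,0,0],[2.5,0.5,0],1],[[0,0,0],[1,0.3,0.1],1],[[0,0,0],[0,0,0],1],[[0,0,0],[0,0,0],1]]}}

```text
time_s: 19.57
eef_pos: [0.4584, -0.2033, 0.1879]
tcp_rot: [0.425, -0.427, 0.568, -0.561]
ft_force: [-0.8, -1.1, -0.9]
finger_gap: 0.158
```

```bash
python3 -c "
from h import *
axes()
c,im=snap('wrist','w5');np.save('cw5.npy',c)
p=proj(c,[.478,-.1455,.074]);print(p);u,v=p.astype(int)
im=im[:,:,::-1];a=cv2.resize(im,(392,294));x0,y0=u-32,max(v-32,0)
b=cv2.resize(im[y0:y0+64,x0:x0+64],(384,384),interpolation=cv2.INTER_CUBIC);o=np.zeros((390,790,3),np.uint8);o[:294,:392]=a;o[:384,400:784]=b;cv2.imwrite('pics/w5b.png',o);print(x0,y0)
f=lambda u,v,z:ray(c,x0+(u-400)/6-.4,y0+v/6-.4,z)
"
```

```text
p [ 0.4584 -0.2033  0.1879] x [-0.2752 -0.9614 -0.0042] y [-0.0088  0.0069 -0.9999] z [ 0.9613 -0.2752 -0.0104] jaw yaw -15.97
t 19.57 F [-0.82 -1.09 -0.93] T [-0.038  0.103  0.03 ] gap 0.158 j [-0.655  0.094  1.844  0.     1.215 -0.376]
[287.25432228 139.59323111]
255 107
```

View pics/w5b.png

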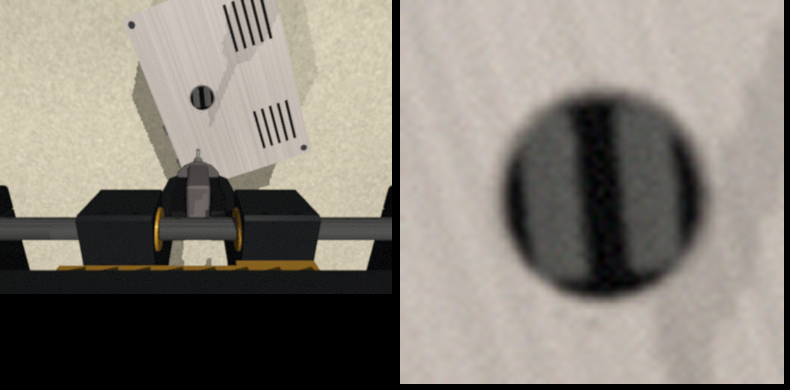

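```bash
python3 -c "
from h import *
c=np.load('cw5.npy',allow_pickle=True).item()
f=lambda u,v,z:ray(c,255+(u-400)/6-.4,107+v/6-.4,z)
d=f(608,285,.0455)-f(590,105,.0455);print('slot yaw',np.degrees(np.arctan2(d[1],d[0])),'expected ~ -99.4')
s=[ray(c,u*1.4286,v*1.4286,.074) for u,v in((131,24),(303,148))];print(s, 'diag',np.degrees(np.arctan2(*(s[1]-s[0])[[1,0]])))
go([.578,.195,.20],95)"
```

```text
slot yaw -99.88465565071508 expected ~ -99.4
[array([ 0.4299076 , -0.05668972,  0.074     ]), array([ 0.57615105, -0.23264503,  0.074     ])] diag -50.268682704272074
shift cm [-41.57  -1.05   0.55] turn deg [   0.17 -110.94   -0.74]
```

The slot is at -99.9°, and the stop should be at about -99.4°, so the trimmer is at its stop. Now back to the block.

Emit:
{"api": "move_arm", "payload": {"series": [[[0,-5,-0.6],[-2.5,-0.3,0.05],1],[[0,-6.5,0],[-3.2,-0.3,0.3],1],[[0,-6.5,0],[-3.2,-0.3,0.7],1],[[0,-6.5,0],[-3.1,0,1.1],1],[[0,-6.5,0],[-2.9,0,1.5],1],[[0,-6.5,0],[-2.7,0,1.8],1],[[0,-6.5,0],[-2.5,0,2.1],1],[[0,-6.5,0],[-2.3,0,2.4],1]]}}

```text
time_s: 20.28
eef_pos: [0.535, 0.0515, 0.197]
tcp_rot: [-0.629, 0.634, -0.322, 0.316]
ft_force: [-0.4, -0.6, -1.1]
finger_gap: 0.152
```

```bash
python3 -c "
from h import *
axes();go([.578,.195,.20],95)"
```

```text
p [0.535  0.0515 0.197 ] x [ 0.593  -0.8052 -0.0034] y [-0.0099 -0.003  -0.9999] z [ 0.8051  0.593  -0.0097] jaw yaw 36.38
t 20.28 F [-0.45 -0.6  -1.14] T [-0.046 -0.034  0.036] gap 0.152 j [-0.123  0.162  1.748 -0.004  1.242 -0.756]
shift cm [-9.01 -0.39 11.97] turn deg [  0.41 -58.63  -0.46]
```

Emit:
{"api": "move_arm", "payload": {"series": [[[0.4,-6.5,-0.4],[-1.8,0,2.4],1],[[0,-6.8,0],[-1.5,0,2.6],1],[[0,-6.8,0],[-1.2,0,2.7],1],[[0,-6.8,0],[-0.8,0,2.7],1],[[0,-6.8,0],[-0.3,0,1.8],1],[[0,-6.8,0],[0,0,0],1],[[0,-6.8,0],[0,0,0],1],[[0,-6,0],[0,0,0],1]]}}

```text
time_s: 20.95
eef_pos: [0.5699, 0.2088, 0.1971]
tcp_rot: [0.707, -0.706, -0.018, 0.018]
ft_force: [-0.8, -0.6, 0.2]
finger_gap: 0.157
```

```bash
python3 -c "
from h import *
axes();go([.578,.1953,.19],94.94)"
```

```text
p [0.5699 0.2088 0.1971] x [9.987e-01 5.010e-02 2.000e-04] y [ 1.0e-04  1.2e-03 -1.0e+00] z [-0.0501  0.9987  0.0012] jaw yaw 92.87
t 20.95 F [-0.84 -0.63  0.17] T [ 0.018 -0.016  0.01 ] gap 0.157 j [ 1.550e-01  3.030e-01  1.575e+00  1.000e-03  1.263e+00 -1.466e+00]
shift cm [ 0.74  0.71 -1.39] turn deg [-0.07 -2.07  0.01]
```

Emit:
{"api": "move_arm", "payload": {"series": [[[0,-1.5,0],[0.4,0,-0.7],1],[[0,0,0],[0.3,0.3,-0.6],1],[[0,0,0],[0,0.3,0],1],[[0,0,0],[0,0,0],1],[[0,0,0],[0,0,0],1]]}}

```text
time_s: 21.37
eef_pos: [0.5754, 0.2015, 0.1901]
tcp_rot: [0.707, -0.706, -0.03, 0.031]
ft_force: [-0.7, 0.1, -0.7]
finger_gap: 0.155
```

```bash
python3 -c "
from h import *
axes();go([.578,.1953,.17],94.94)"
```

```text
p [0.5754 0.2015 0.1901] x [ 0.9963  0.0857 -0.0017] y [-0.002   0.0026 -1.    ] z [-0.0857  0.9963  0.0028] jaw yaw 94.91
t 21.37 F [-0.72  0.11 -0.72] T [0.07  0.01  0.063] gap 0.155 j [ 0.141  0.317  1.572  0.003  1.254 -1.516]
shift cm [ 0.21  2.01 -0.65] turn deg [-0.16 -0.03 -0.1 ]
```

Emit:
{"api": "move_arm", "payload": {"series": [[[-0.15,0,-0.1],[0.1,0,-0.4],1],[[0,0,0],[0.1,0.4,-0.25],1],[[0,0,0],[0,0.5,0],1],[[0,0,0],[0,0,0],1],[[0,0,0],[0,0,0],1]]}}

```text
time_s: 21.78
eef_pos: [0.5777, 0.1947, 0.18]
tcp_rot: [-0.706, 0.707, 0.029, -0.03]
ft_force: [0.5, -0.4, -0.1]
finger_gap: 0.155
```

```bash
python3 -c "
from h import *
axes();go([.578,.1953,.12],94.94)"
```

```text
p [0.5777 0.1947 0.18  ] x [ 9.965e-01  8.330e-02 -3.000e-04] y [-3.e-04 -1.e-04 -1.e+00] z [-0.0833  0.9965 -0.    ] jaw yaw 94.78
t 21.78 F [ 0.47 -0.41 -0.11] T [ 0.046 -0.003 -0.028] gap 0.155 j [ 0.131  0.327  1.58  -0.     1.234 -1.524]
shift cm [0.04 6.   0.06] turn deg [ 0.   -0.16 -0.02]
```

Emit:
{"api": "move_arm", "payload": {"series": [[[0,0,0],[0,0.7,0.05],1],[[0,0,0],[0,1,0],1],[[0,0,0],[0,1,0],1],[[0,0,0],[0,0.7,0],1],[[0,0,0],[0,0,0],1]]}}

```text
time_s: 22.2
eef_pos: [0.5773, 0.1951, 0.1421]
tcp_rot: [0.707, -0.706, -0.029, 0.03]
ft_force: [-0.3, 0.2, -1.4]
finger_gap: 0.155
```

```bash
python3 -c "
from h import *
axes();go([.578,.1953,.093],94.94)"
```

```text
p [0.5773 0.1951 0.1421] x [ 9.966e-01  8.280e-02 -8.000e-04] y [-8.e-04  0.e+00 -1.e+00] z [-8.280e-02  9.966e-01  1.000e-04] jaw yaw 94.75
t 22.2 F [-0.29  0.15 -1.38] T [ 0.087  0.011 -0.023] gap 0.155 j [ 0.131  0.372  1.605  0.     1.165 -1.522]
shift cm [0.07 4.91 0.01] turn deg [-0.01 -0.19 -0.04]
```

In the hole with no contact. Going on down.

Emit:
{"api": "move_arm", "payload": {"series": [[[0,0,0],[0.05,0.8,0],1],[[0,0,0],[0,1.2,0],1],[[0,0,0],[0,1.2,0],1],[[0,0,0],[0,0.7,0],1],[[0,0,0],[0,0.2,0],1],[[0,0,0],[0,0,0],1]]}}

```text
time_s: 22.7
eef_pos: [0.5767, 0.1952, 0.0947]
tcp_rot: [-0.706, 0.707, 0.028, -0.031]
ft_force: [-0.1, -0.0, -0.6]
finger_gap: 0.158
```

```bash
python3 -c "
from h import *
axes();go([.578,.1953,.093],94.94)"
```

```text
p [0.5767 0.1952 0.0947] x [ 0.9966  0.0829 -0.0038] y [-3.7e-03 -3.0e-04 -1.0e+00] z [-0.0829  0.9966 -0.    ] jaw yaw 94.75
t 22.7 F [-0.1  -0.01 -0.64] T [ 0.08  -0.017 -0.013] gap 0.158 j [ 0.131  0.437  1.626  0.     1.083 -1.522]
shift cm [0.13 0.17 0.  ] turn deg [ 0.   -0.19 -0.22]
```

Emit:
{"api": "move_arm", "payload": {"series": [[[0,0,-0.2],[0.1,0.1,0],1],[[0,0,0],[0,0.08,0],1],[[0,0,0],[0,0.03,0],1]]}}

```text
time_s: 22.95
eef_pos: [0.5782, 0.1953, 0.0932]
tcp_rot: [-0.706, 0.707, 0.03, -0.029]
ft_force: [-0.1, 0.0, -1.1]
finger_gap: 0.155
```

```bash
python3 -c "
from h import *
axes();avg(4)"
```

```text
p [0.5782 0.1953 0.0932] x [9.966e-01 8.300e-02 5.000e-04] y [ 5.e-04 -1.e-04 -1.e+00] z [-8.300e-02  9.966e-01 -1.000e-04] jaw yaw 94.76
t 22.95 F [-0.08  0.03 -1.05] T [ 0.033 -0.036  0.055] gap 0.155 j [ 0.132  0.439  1.626 -0.     1.076 -1.522]
avg F [-0.2  -0.06 -0.66] T [0.0093 0.0004 0.0212] std [0.043 0.032 0.026]
```

Little contact yet; one small step down until the flange carries.

Emit:
{"api": "move_arm", "payload": {"series": [[[0,0,0],[0,0.05,0],1],[[0,0,0],[0,0,0],1]]}}

```text
time_s: 23.32
eef_pos: [0.5783, 0.1953, 0.0932]
tcp_rot: [-0.706, 0.707, 0.03, -0.029]
ft_force: [-0.6, 0.0, -0.8]
finger_gap: 0.159
```

```bash
python3 -c "
from h import *
axes();avg(4)"
```

```text
p [0.5783 0.1953 0.0932] x [9.965e-01 8.300e-02 9.000e-04] y [ 9.e-04 -0.e+00 -1.e+00] z [-8.300e-02  9.965e-01 -1.000e-04] jaw yaw 94.76
t 23.32 F [-0.63  0.05 -0.78] T [ 0.044  0.008 -0.026] gap 0.159 j [ 0.132  0.439  1.626 -0.     1.076 -1.522]
avg F [-0.15  0.12 -0.14] T [ 0.0398  0.0087 -0.0239] std [0.012 0.016 0.009]
```

Emit:
{"api": "move_arm", "payload": {"series": [[[0,0,0],[0,0.03,0],1],[[0,0,0],[0,0,0],1.6],[[0,0,0],[0,0,0],2],[[0,0,0],[0,0,0],3],[[0,0,0],[0,0,0],4],[[0,0,0],[0,0,0],4]]}}

```text
time_s: 24.02
eef_pos: [0.5788, 0.1953, 0.0931]
tcp_rot: [0.707, -0.706, -0.03, 0.029]
ft_force: [-0.0, -0.1, -0.1]
finger_gap: 0.431
```

Emit:
{"api": "move_arm", "payload": {"series": [[[0,0,0],[0,-0.5,0],4],[[0,0,0],[0,-1.5,0],4],[[0,0,0],[0,-2.5,0],4],[[0,0,0],[0,-3,0],4],[[0,0,0],[0,-3,0],4],[[0,0,0],[0,-2,0],4],[[0,0,0],[0,0,0],4],[[0,0,0],[0,0,0],4]]}}

```text
time_s: 24.68
eef_pos: [0.577, 0.1951, 0.2231]
tcp_rot: [-0.706, 0.707, 0.028, -0.03]
ft_force: [-0.2, 0.9, -0.7]
finger_gap: 0.455
```

```bash
python3 -c "
from h import *
axes();c,im=snap('wrist','w6');np.save('cw6.npy',c)
p=proj(c,[.578,.195,.09]);u,v=p.astype(int)
im=im[:,:,::-1];x0,y0=u-60,max(v-50,0)
b=cv2.resize(im[y0:y0+100,x0:x0+120],None,fx=6,fy=6,interpolation=cv2.INTER_CUBIC);cv2.imwrite('pics/w6b.png',b);print(x0,y0)"
```

```text
p [0.577  0.1951 0.2231] x [ 0.9966  0.0828 -0.0023] y [-2.3e-03 -3.0e-04 -1.0e+00] z [-8.280e-02  9.966e-01 -1.000e-04] jaw yaw 94.75
t 24.68 F [-0.19  0.89 -0.67] T [0.065 0.036 0.007] gap 0.455 j [ 0.131  0.283  1.545  0.     1.316 -1.522]
222 159
```

View pics/w6b.png

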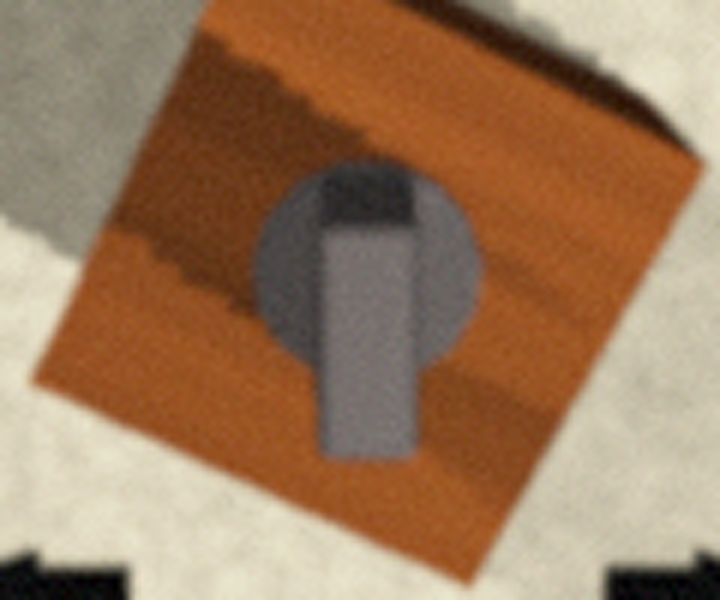

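The key stands upright and central. The grip's top runs from (320,225) to (415,460), and the flange is a circle of about 253 to 484. One numeric check of seating, then I hand in.

```bash
python3 -c "
from h import *
c=np.load('cw6.npy',allow_pickle=True).item()
f=lambda u,v,z:ray(c,222+u/6-.4,159+v/6-.4,z)
print('flange d',np.linalg.norm(f(253,272,.074)-f(484,272,.074)),f(368.5,272,.074),'grip top',f(368,343,.112),'len',np.linalg.norm(f(368,226,.112)-f(368,460,.112)))
a=env.snapshot('top').astype(int);b=cv2.imread('pics/top0.png')[:,:,::-1].astype(int);m=abs(a-b).sum(2)
for n,(x,y,w) in dict(meter=(131,237,32),tape=(262,156,15),batt=(413,240,18)).items(): print(n,m[y-w:y+w,x-w:x+w].mean())
print(env.finish_job())"
```

```text
flange d 0.0356786119263686 [0.57727034 0.19565258 0.074     ] grip top [0.57748146 0.19556194 0.112     ] len 0.03294189814250202
meter 90.39208984375
tape 43.41888888888889
batt 45.13966049382716
the job is handed in; nothing more can be done
None
```

I carried out the whole task and handed it in at about 25 s of the 72 s allowed. No verdict was reported.

- **Trimmer:** I lowered the key through the guard hole. The blade first touched the trimmer's face at about 3 N, and a light sweep sideways let it drop into the slot about 4 mm deep. I turned it clockwise in small steps. At the last step the averaged torque rose to about 0.07 N m (roughly 0.02 before), which I took as the end stop. That is close to the 0.08 N m limit, and single readings carry about 0.03 N m of noise. A wrist picture afterwards put the slot at -99.9°, against about -99.4° expected at the stop.
- **Forces:** The push read 4 N or less at the end of every move. I have no readings from within the moves.
- **Key back in its block:** The last wrist picture, taken after letting go, shows the key upright. The flange measures 35.7 mm across at the fully-down height (true size 36 mm). The grip's top lies within 0.3 mm of the flange's axis, and the gripper was well clear above.
- **Other things on the desk:** My before-and-after comparison of the top camera's pictures did not settle this. The images differed around all three bystanders (mean difference 43–90). I think that is the arm and its shadow having moved, but I did not look at the later picture to confirm it. None of the end-of-move force readings suggested contact with them.

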